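# Dock the solution bottle and take off its safety cap

## Task

Stand the square solution bottle all the way down in the square well of the dock, which keeps it from turning; then press its push-and-turn safety cap down, twist it counter-clockwise (seen from above) until it is free, and lift it straight off. Finish while still holding the cap in the gripper, upright and still, about 8 cm above the mouth of the bottle, which stays standing fully home in the well. Do not tip the bottle over, and leave the dropper bottle, jar, dish and carton where they are.

Things in the scene. Friction and masses are not known exactly. Their poses are not given: they have to be found in the camera images.
- bottle: loose amber square bottle with paper labels, about 0.3 kg: body 60 x 60 mm with 6 mm cut corners, foot tapered to 53 mm over the lowest 5 mm, straight sides up to 66 mm, shoulder up to 76 mm, neck rim at 108 mm above the underside; 123 mm tall with its cap. Origin: centre of the underside; z up along the bottle, x and y square to its sides (four sides alike).
- bottle_mouth (a point): centre of the rim of the bottle's neck, 108 mm above the bottle's underside, on its axis; axes as the bottle's.
- cap: loose white round push-and-turn cap with fine ribs, diameter 51 mm, 37 mm tall, 55 g with its sprung liner. Origin: centre of its underside; z up. Locked on the bottle, its underside is 86 mm above the bottle's underside and 10 mm clear above the shoulder; the bottle can be carried by it. Locked, it turns only about 3 degrees either way and does not come off; the lock is told at cap_top.
- cap_top (a point): centre of the cap's top. Lock: press the cap down 5 mm or more (spring 4 N at first, 7.5 N at 5 mm, bottoms at 7.5 mm, 9 N; pressed less, it jams or yields only to a hard twist), keep it down and turn counter-clockwise seen from above; past 38 degrees from the bottle it lifts off; a stop at about 84 degrees, free there too. Never clockwise. The bottle has 4 degrees of play in the well.
- dock: fixed grey dock block, 104 x 104 mm (110 x 110 mm at the foot), 35 mm high, with a square well in the middle, open at the top: 63 x 63 mm, 25 mm deep, its sides parallel to the block's, its floor 10 mm above the table. Origin: centre of the underside; z up, x and y square to its sides (four alike).
- well (a point): centre of the well's mouth, at the dock's top face, 35 mm above the table and 25 mm above the well's floor; axes as the dock's.
- dropper: bystander: small round amber dropper bottle with a black rubber bulb, diameter 38 mm, 93 mm tall. Origin: centre of the underside.
- jar: bystander: low round white cream jar with grey lid, diameter 68 mm, 46 mm tall. Origin: centre of the underside.
- dish: bystander: small steel bowl, diameter 90 mm, 30 mm tall. Origin: centre of the underside.
- carton: bystander: white paper carton with a grey band, 50 x 80 x 50 mm. Origin: centre of the underside.

How it is judged:
By the outcome, as a careful person would: the job done as asked, in the order asked, and still so for the second after the job is handed in, while the arm keeps its last pose, push and grip.
It also fails if it takes over 51 s, if anything falls off the work surface, if the arm or the gripper's body presses on something with over 40 N, if the wrist force passes 120 N, or if a joint passes its speed limit or range.

## Robot

A 7-joint arm with a two-finger parallel gripper is mounted at the origin on the work surface. World frame = base frame: x ahead of the robot, y to its left, z up, the work surface at z = 0. Lengths are in m, angles in rad, forces in N, time in s.
With the tool pointing down it reaches from about 0.425 to 0.925 m from the base axis. Payload 6.8 kg.
Tool frame: the origin (TCP) lies between the finger pads; the fingertips stand r.tip_extent ahead of it and the grasp point (between the pads) lies 5 mm behind it (r.tip_extent is the distance from the TCP to the fingertips, in m); y points along the fingers, x is the direction in which the jaws open and shut, and the axes are right-handed (so a half turn about y gives the same grasp; the last joint's range is limited). The gripper opens to 85 mm and grips with 20 to 120 N. Pads are 22 mm wide; open, the fingers measure 114 mm over their backs; the gripper's body (76 mm by 85 mm) begins 54 mm behind the grasp point. The pads swing forward as they close: fully open they stand 13 mm farther back than shut.
Start: joints at [1.03, 0.477, 0.022, 1.555, -0.011, 1.109, -0.083], TCP at [0.283, -0.613, 0.245] pointing down, gripper open.
Joint ranges: [-2.96, 2.96], [-0.34, 2.1], [-1.41, 1.46], [0.24, 2.44], [-1.37, 4.51], [0.17, 1.92], [-2.96, 2.96]. Speed limits (rad/s): [2.39, 2.39, 3.14, 3.14, 3.14, 3.14, 3.14].

## Interface

Orientations are given as a rotation vector (axis times angle).
In Python, from bench import r gives the robot as it stands.
- The arm moves only by the tool send_rows, never from a script. Its argument "plan" is a list of rows, each a list of 5 numbers: the shift along the tool's x, y, z in cm, then the turn about the tool's y in degrees, then the opening, from 0 (shut) to 1 (fully open). In form: [[dx, dy, dz, spin, grip], ...]. A call has 1 to 12 rows; each row shifts and turns the commanded pose from where the row before left it, along the tool's axes as they then stand; what a row does not reach is not made up. A row lasts 1/8 s, in which the tool goes at most 62.5 mm and 10.7 degrees, less where a joint would pass 70% of its speed; a pose out of reach is approached as far as the arm can. A call is refused whole if a number of a shift passes 6.25 or a number of a turn 10.7, either way. A call with a gripper value outside its range is refused whole. The fingers move at their own pace and stop on an object; "force" is the grip in N (left out, the last holds). Time passes only in rows, so rows that do not move let the fingers close. It gives the time, the measured TCP pose, the force and the opening at its end, in the units of the state.
- r.get_obs(): the state, without advancing time (a new reading comes with each control period).
- r.grab_frame(name): name is "scene" or "side" or "wrist"; returns a dict with "image" (420x560x3 uint8, red, green, blue), "camera_matrix" (3x3 intrinsics, pixels), "cam_to_world" (4x4, takes a point from camera to world coordinates). Camera axes: x right, y down, z forward; pixel columns grow to the right and rows downward; lengths in m; the calibration is good to about 2 mm. A picture is of the moment at which its call begins. There is no depth.
- r.hand_in(): hands the job in, once; it reports no verdict.
Trained networks look in the newest picture that a camera, given by its name, has taken for a name from the list of things; names that differ only in an ending like _2 or _b are one class to them, and where a whole thing is asked for, a point or a joint stands for the part that bears it (a point fixed in the world has none). Each returns a list of dicts, best first, with "p" (0 to 1); they miss things now and then, are a little off and sometimes report something else, mostly with a low value. They report only what shows in the picture. A call takes as long as a camera call.
- r.recognise(camera, target): "rect" ([left, top, right, bottom] in pixels, round what is visible of it).
The state is a dict: "clock": time; "joints": joint angles; "qvel": joint speeds; "tau": joint torques, N m; "tcp_pos": TCP position; "orientation": TCP orientation; "contact_force": force on the tool from outside, world axes, zero at the start; "moment": the same for the moment, N m; "grip_width": finger opening in m.
Only numpy, scipy, OpenCV 4.12 (cv2) and the standard library are available. Lean on these libraries where they do the work, as an engineer would, in place of code of your own. Each camera call takes 0.05 s, during which the arm holds its last target.

## Working session

There is one attempt and no reset: what is moved stays moved. The work goes in short steps, Python scripts to look and compute and a tool call to move; the robot and the scene stay as the last step left them, time stands still between calls to the robot, and variables do not carry over. Pictures are saved under pics/ and viewed, and the job is handed in when it is done.

Besides the shell and the picture viewer there is one more tool, called after "Emit:" as name(argument=value, ...) on one line, values as JSON. send_rows: Moves the arm, as the interface text tells. Its arguments: {"type":"object","properties":{"plan":{"type":"array","items":{"type":"array","items":{"type":"number"}}},"force":{"type":"number"}},"required":["plan"]}

```bash
ls; mkdir -p pics; python3 - <<'E'
from bench import r
import cv2,numpy as np
print(r.get_obs(), r.tip_extent)
for c in ["scene","side","wrist"]:
    f=r.grab_frame(c); cv2.imwrite(f"pics/a_{c}.png",f["image"][:,:,::-1])
    print(c,np.round(f["camera_matrix"],1).tolist(),np.round(f["cam_to_world"],4).tolist())
    for t in ["bottle","cap","dock","dropper","jar","dish","carton"]:
        print(t,[(round(d["p"],2),np.round(d["rect"],1).tolist()) for d in r.recognise(c,t)[:3]])
E
```

```text
pics
{'clock': 0.0, 'joints': array([ 1.0298939 ,  0.47781174,  0.02235783,  1.5564738 , -0.01152232,
        1.10927609, -0.08307696]), 'qvel': array([-6.24731898e-04, -4.77711790e-05,  9.73128464e-05,  1.68149664e-03,
       -7.82854286e-04,  2.64719663e-04, -1.09375483e-05]), 'tau': array([ 5.70151201e-05, -5.96451473e+01,  1.60804119e+00, -2.81203669e+01,
        1.24868556e-02,  9.18611535e-03,  9.07763592e-06]), 'tcp_pos': array([ 0.28284932, -0.61224937,  0.24430879]), 'orientation': array([-1.38251347,  0.88596415, -0.88331268]), 'contact_force': array([-0.12562376,  0.06448725, -0.52223041]), 'moment': array([-0.00560644,  0.04548383,  0.00209112]), 'grip_width': 0.08556990750169303} 0.014
scene [[397.8, 0.0, 271.3], [0.0, 397.8, 209.5], [0.0, 0.0, 1.0]] [[-0.1155, 0.8227, -0.5566, 1.1344], [0.9933, 0.0958, -0.0645, 0.0698], [0.0003, -0.5604, -0.8282, 0.9836], [0.0, 0.0, 0.0, 1.0]]
bottle [(0.89, [327.4, 223.6, 348.6, 253.8])]
cap [(0.95, [329.9, 214.6, 350.5, 235.1])]
dock [(0.83, [188.0, 184.9, 234.1, 224.2]), (0.33, [258.6, 277.7, 271.7, 295.1]), (0.22, [119.5, 239.7, 160
[... 334 characters left out ...]
0.6193, 0.3972, -0.6773, 0.7305], [-0.0153, -0.8685, -0.4954, 0.6118], [0.0, 0.0, 0.0, 1.0]]
bottle [(0.66, [201.4, 243.7, 240.7, 284.7])]
cap [(0.74, [205.0, 206.9, 234.9, 244.8])]
dock [(0.95, [326.3, 180.0, 394.5, 227.1]), (0.6, [199.1, 240.5, 242.8, 284.3])]
dropper [(0.57, [215.7, 174.8, 233.1, 210.3])]
jar [(0.62, [342.8, 233.6, 371.3, 275.4])]
dish [(0.86, [87.3, 267.4, 137.6, 306.5])]
carton [(0.66, [314.1, 142.1, 345.9, 168.0])]
wrist [[290.8, 0.0, 274.2], [0.0, 290.8, 209.4], [0.0, 0.0, 1.0]] [[0.4181, -0.8744, -0.2464, 0.3446], [-0.9084, -0.4022, -0.1141, -0.5842], [0.0007, 0.2716, -0.9624, 0.3733], [0.0, 0.0, 0.0, 1.0]]
bottle []
cap []
dock []
dropper []
jar []
dish []
carton []
```

```bash
python3 - <<'E'
import cv2
for c,(a,b,w,h) in {"scene":(100,140,340,200),"side":(60,120,360,220)}.items():
    i=cv2.imread(f"pics/a_{c}.png")[b:b+h,a:a+w]
    cv2.imwrite(f"pics/b_{c}.png",cv2.resize(i,None,fx=2.2,fy=2.2,interpolation=cv2.INTER_CUBIC))
E
```

```text
(no output)
```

View pics/b_scene.png

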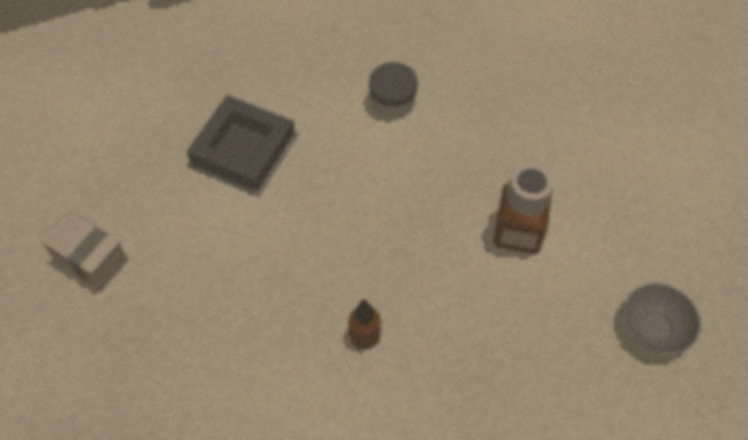

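View pics/b_side.png

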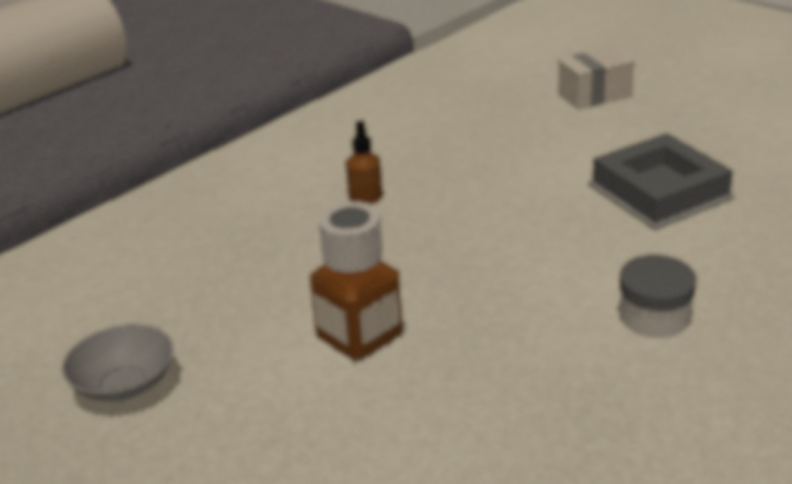

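View pics/a_wrist.png

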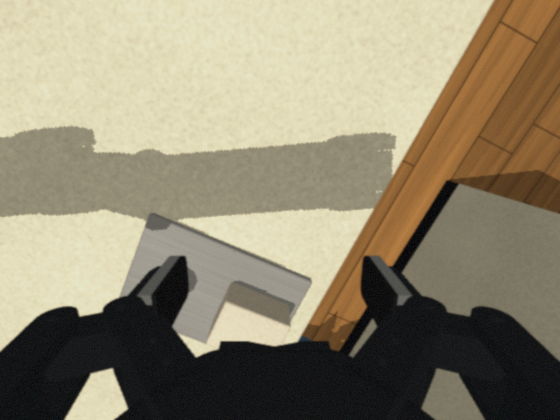

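View pics/a_scene.png

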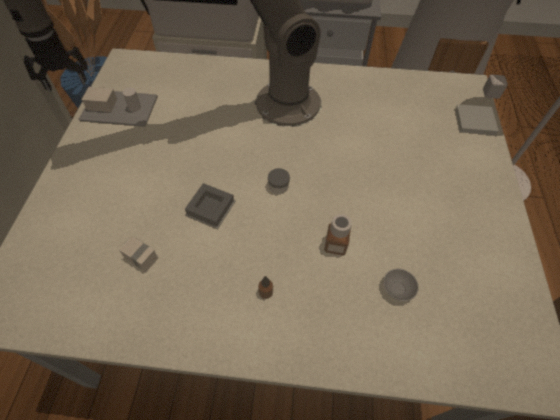

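```bash
cat > h.py <<'E'
import numpy as np, cv2
from scipy.spatial.transform import Rotation as Ro
from scipy.optimize import least_squares
def proj(P,K,T):
    P=np.atleast_2d(P); c=(P-T[:3,3])@T[:3,:3]; u=c@K.T; return u[:,:2]/u[:,2:]
def ray(uv,K,T,z):
    d=T[:3,:3]@np.linalg.inv(K)@np.array([uv[0],uv[1],1.]); o=T[:3,3]; return o+d*(z-o[2])/d[2]
def ring(rad,z,n=48):
    a=np.linspace(0,2*np.pi,n,endpoint=False); return np.c_[rad*np.cos(a),rad*np.sin(a),np.full(n,z)]
def sq(a,b,z): return np.array([[s*a/2,t*b/2,z] for s,t in((1,1),(-1,1),(-1,-1),(1,-1))])
M={"cap":np.r_[ring(.0255,.086),ring(.0255,.123)],
 "dock":np.r_[sq(.11,.11,0),sq(.104,.104,.035)],
 "dropper":np.r_[ring(.019,0),ring(.019,.05),ring(.004,.093)],
 "jar":np.r_[ring(.034,0),ring(.034,.046)],
 "dish":np.r_[ring(.025,0),ring(.045,.03)],
 "carton":np.r_[sq(.05,.08,0),sq(.05,.08,.05)]}
def fit(views,model,x0,yaw=False):
    # views: (rect,K,T)
    def f(p):
        a=p[2] if yaw else 0.
        R=np.array([[np.cos(a),-np.sin(a),0],[np.sin(a),np.cos(a),0],[0,0,1]])
        P=model@R.T+[p[0],p[1],0]; o=[]
        for rc,K,T in views:
            q=proj(P,K,T); o+=list(np.r_[q.min(0),q.max(0)]-rc)
        return o
    s=least_squares(f,x0,loss="soft_l1",f_scale=2); return s.x,s.fun
E
python3 - <<'E'
from bench import r
from h import *
o=r.get_obs(); print(Ro.from_rotvec(o["orientation"]).as_matrix().round(3))
F={c:r.grab_frame(c) for c in("scene","side")}
for t,x0 in {"cap":(.6,0),"dock":(.5,-.3),"dropper":(.8,0),"jar":(.4,0),"dish":(.7,.1),"carton":(.6,-.4)}.items():
    v=[]
    for c in F:
        d=r.recognise(c,t)
        if d: v.append((np.array(d[0]["rect"]),F[c]["camera_matrix"],F[c]["cam_to_world"]))
    best=None
    for a0 in ([0,.4,.8,1.2] if t in("dock","carton") else [0]):
        y=t in("dock","carton"); x,fu=fit(v,M[t],list(x0)+([a0] if y else []),y)
        print(t,x.round(4),np.round(fu,1))
E
```

```text
[[ 0.419  0.     0.908]
 [-0.908 -0.     0.419]
 [ 0.    -1.     0.   ]]
cap [0.5706 0.1851] [ 1.6 -0.3 -0.6  0.3  1.   0.2 -0.7 -0.8]
dock [ 0.4839 -0.1793 -0.0456] [ 0. -0. -0.  0.]
dock [ 0.4839 -0.1793 -0.0456] [ 0. -0. -0.  0.]
dock [ 0.4849 -0.178   1.1716] [-0.4  0.5  0.4 -0.4]
dock [ 0.4849 -0.178   1.1716] [-0.4  0.5  0.4 -0.4]
dropper [0.7331 0.0125] [-0.  -1.1  0.1  1.6  0.7 -3.5 -0.5  3.8]
jar [0.3809 0.0105] [-0.8 -0.7 -0.4 -1.3 -2.5  0.1  0.4  0.3]
dish [0.684  0.3552] [ 0.9 -1.3  0.1 -0.4 -2.  -0.6  1.2 -1.6]
carton [ 0.6761 -0.3428 -0.2402] [-0.5 -0.4  1.8 -0.9 -1.  -3.4  0.3 -2.1]
carton [ 0.6765 -0.3429  0.3392] [ 2.1  1.1 -0.3 -2.2  3.3 -3.5 -4.6 -2. ]
carton [ 0.6754 -0.3428  1.2948] [ 1.2 -3.5  0.1  2.  -0.1 -3.6  0.3 -1.7]
carton [ 0.6754 -0.3428  1.2948] [ 1.2 -3.5  0.1  2.  -0.1 -3.6  0.3 -1.7]
```

Emit:
send_rows(plan=[[-2.57, -0.5, 2.36, 0, 1], [-2.57, -0.5, 2.36, 0, 1], [-2.57, -0.5, 2.36, 0, 1], [-2.57, -0.5, 2.36, 0, 1], [-2.57, -0.5, 2.36, 0, 1], [-2.57, -0.5, 2.36, 0, 1], [-2.57, -0.5, 2.36, 0, 1], [-2.57, -0.5, 2.36, 0, 1], [-2.57, -0.5, 2.36, 0, 1], [-2.57, -0.5, 2.36, 0, 1], [-2.57, -0.5, 2.36, 0, 1], [-2.57, -0.5, 2.36, 0, 1]])

```text
clock: 3.4
tcp_pos: [0.4111, -0.213, 0.3057]
orientation: [-1.383, 0.884, -0.885]
contact_force: [0.5, 0.1, 0.2]
grip_width: 0.0855
```

```bash
cat > look.py <<'E'
from bench import r
from h import *
import sys,pickle
def look(c,tag):
    o=r.get_obs(); f=r.grab_frame(c); cv2.imwrite(f"pics/{tag}.png",f["image"][:,:,::-1])
    pickle.dump((o,f),open(f"pics/{tag}.pkl","wb")); return o,f
def show(o):
    R=Ro.from_rotvec(o["orientation"]).as_matrix()
    print("t",round(o["clock"],2),"tcp",o["tcp_pos"].round(4),"xang",np.degrees(np.arctan2(R[1,0],R[0,0])).round(2),"tilt",R[2].round(4),"F",o["contact_force"].round(1),"M",o["moment"].round(2),"w",round(o["grip_width"],4),"q",o["joints"].round(2))
E
python3 - <<'E'
from look import *
o,f=look("wrist","d1"); show(o)
print(r.recognise("wrist","dock"))
E
```

```text
t 3.4 tcp [ 0.4111 -0.213   0.3057] xang -65.21 tilt [ 5.e-04 -1.e+00  3.e-04] F [0.5 0.1 0.2] M [-0.03 -0.04 -0.06] w 0.0855 q [ 0.55  0.08 -0.22  1.95  0.02  1.11 -0.81]
[{'rect': [229.0, 56.7, 336.5, 171.6], 'p': 0.69}]
```

View pics/d1.png

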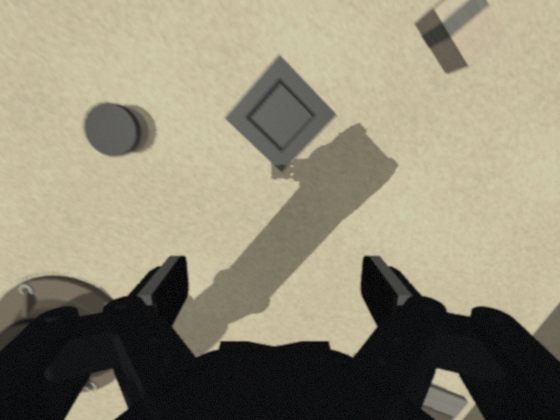

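```bash
python3 - <<'E'
import cv2
i=cv2.imread("pics/d1.png")[45:185,215:350]
cv2.imwrite("pics/d1z.png",cv2.resize(i,None,fx=4.2,fy=4.2,interpolation=cv2.INTER_CUBIC))
E
```

```text
(no output)
```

View pics/d1z.png

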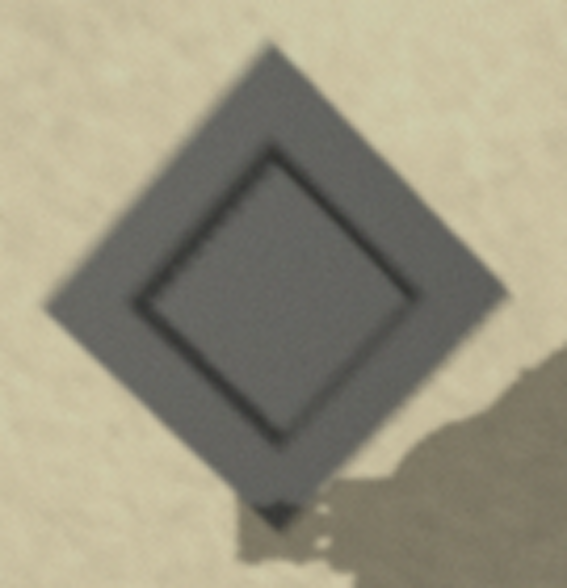

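```bash
python3 - <<'E'
import pickle
from h import *
o,f=pickle.load(open("pics/d1.pkl","rb")); K,T=f["camera_matrix"],f["cam_to_world"]
cv=lambda L:[((np.array(p)+.5)/4.2-.5+[215,45]) for p in L]
for nm,L,z in(("well",[(272,145),(420,297),(281,447),(132,302)],.035),("outer",[(270,40),(510,293),(279,532),(43,305)],.0),("outertop",[(270,40),(510,293),(279,532),(43,305)],.035)):
    P=np.array([ray(p,K,T,z) for p in cv(L)])[:,:2]
    c=P.mean(0); e=np.roll(P,-1,0)-P
    print(nm,c.round(4),np.linalg.norm(e,axis=1).round(4),(np.degrees(np.arctan2(e[:,1],e[:,0]))%90).round(1))
E
```

```text
well [ 0.4891 -0.1862] [0.0635 0.0628 0.0644 0.0625] [71.4 71.6 71.2 70.8]
outer [ 0.4909 -0.186 ] [0.1122 0.1121 0.1114 0.1115] [71.2 70.9 70.9 71.4]
outertop [ 0.4894 -0.1858] [0.1032 0.103  0.1024 0.1025] [71.2 70.9 70.9 71.4]
```

Emit:
send_rows(plan=[[-2.95, 0, 2.12, 0, 1], [-2.95, 0, 2.12, 0, 1], [-2.95, 0, 2.12, 0, 1], [-2.95, 0, 2.12, 0, 1], [-2.95, 0, 2.12, 0, 1], [-2.95, 0, 2.12, 0, 1], [-2.95, 0, 2.12, 0, 1], [-2.95, 0, 2.12, 0, 1], [-2.95, 0, 2.12, 0, 1], [-2.95, 0, 2.12, 0, 1], [0, 0, 0, 0, 1]])

```text
clock: 4.88
tcp_pos: [0.4798, 0.145, 0.3053]
orientation: [-1.383, 0.882, -0.881]
contact_force: [0.7, -1.3, 0.1]
grip_width: 0.0857
```

```bash
python3 - <<'E'
from look import *
o,f=look("wrist","b1"); show(o)
K,T=f["camera_matrix"],f["cam_to_world"]
for t in("cap","bottle"):
    d=r.recognise("wrist",t); print(t,d[:2])
    if t=="cap" and d: print(fit([(np.array(d[0]["rect"]),K,T)],M["cap"],[.57,.185]))
i=cv2.imread("pics/b1.png"); 
u=proj([.571,.185,.08],K,T)[0].astype(int); print(u)
a,b=max(u[0]-75,0),max(u[1]-75,0)
print(a,b)
cv2.imwrite("pics/b1z.png",cv2.resize(i[b:b+150,a:a+150],None,fx=4,fy=4,interpolation=cv2.INTER_CUBIC))
E
```

```text
t 4.88 tcp [0.4798 0.145  0.3053] xang -64.97 tilt [-1.2e-03 -1.0e+00  7.0e-04] F [ 0.7 -1.3  0.1] M [-0.02 -0.   -0.03] w 0.0857 q [ 0.08  0.18 -0.56  1.86  0.1   1.13 -1.65]
cap [{'rect': [254.0, 67.6, 303.8, 122.2], 'p': 0.96}, {'rect': [305.1, 247.2, 356.8, 294.2], 'p': 0.57}]
(array([0.57120062, 0.18258551]), array([-0.61708905, -0.24229557,  0.61620559,  0.33166945]))
bottle [{'rect': [247.4, 65.8, 308.9, 134.7], 'p': 0.87}]
[276  98]
201 23
```

View pics/b1.png

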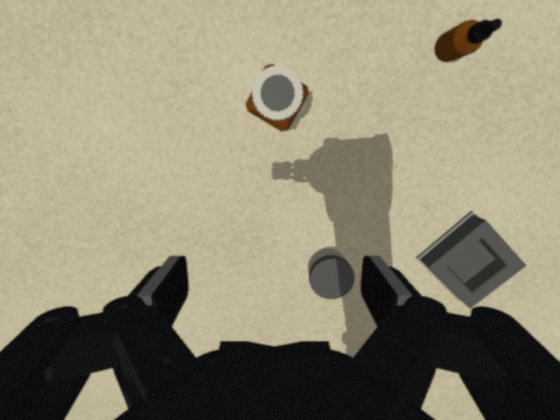

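View pics/b1z.png

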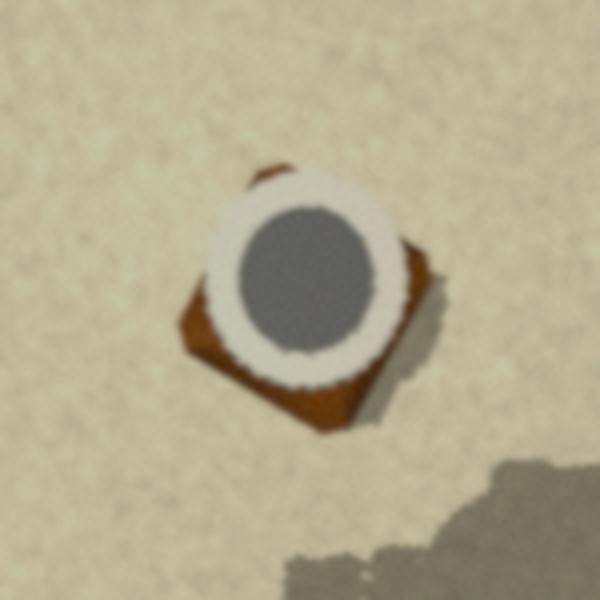

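```bash
cat > bot.py <<'E'
from h import *
from scipy.optimize import minimize
def octa(w,c,z):
    h=w/2; return np.array([[h,h-c,z],[h-c,h,z],[-h+c,h,z],[-h,h-c,z],[-h,-h+c,z],[-h+c,-h,z],[h-c,-h,z],[h,-h+c,z]])
BODY=np.r_[octa(.053,.005,0),octa(.06,.006,.005),octa(.06,.006,.066)]
def amber(img):
    hsv=cv2.cvtColor(img,cv2.COLOR_RGB2HSV); return ((hsv[...,1]>130)&(hsv[...,2]<190)).astype(np.uint8)
def render(p,K,T,box,s=4,zo=0):
    a,b,w,h=box; a_=p[2]; R=np.array([[np.cos(a_),-np.sin(a_),0],[np.sin(a_),np.cos(a_),0],[0,0,1]])
    m=np.zeros((h*s,w*s),np.uint8)
    for P,v in((BODY,1),(M["cap"],0)):
        q=(proj(P@R.T+[p[0],p[1],zo],K,T)-[a,b]+.5)*s-.5
        cv2.fillConvexPoly(m,cv2.convexHull(np.round(q*16).astype(np.int32)),v,shift=4)
    return m
def fitbot(f,box,xy,zo=0,mask=None):
    K,T=f["camera_matrix"],f["cam_to_world"]; a,b,w,h=box
    A=amber(f["image"])[b:b+h,a:a+w] if mask is None else mask
    A=cv2.GaussianBlur(A.astype(np.float32),(0,0),.6)
    A=cv2.resize(A,None,fx=4,fy=4,interpolation=cv2.INTER_LINEAR)
    def c(p):
        m=cv2.GaussianBlur(render(p,K,T,box,zo=zo).astype(np.float32),(0,0),2.4); return float(((m-A)**2).mean())
    R=[]
    for d in range(0,90,10):
        a0=np.radians(d); s=minimize(c,[*xy,a0],method="Nelder-Mead",options=dict(initial_simplex=[[xy[0],xy[1],a0],[xy[0]+.006,xy[1],a0],[xy[0],xy[1]+.006,a0],[xy[0],xy[1],a0+.2]],maxiter=150,xatol=1e-4,fatol=1e-7)); R.append((s.fun,s.x[0].round(4),s.x[1].round(4),(np.degrees(s.x[2])%90).round(1)))
    R.sort(); return R
E
python3 - <<'E'
import pickle
from bot import *
o,f=pickle.load(open("pics/b1.pkl","rb"))
box=(235,50,90,100)
m=amber(f["image"])[50:150,235:325]; print(m.sum())
R=fitbot(f,box,(.571,.183)); print(R[:4])
K,T=f["camera_matrix"],f["cam_to_world"]
z=cv2.resize(f["image"][50:150,235:325,::-1],None,fx=4,fy=4,interpolation=cv2.INTER_CUBIC)
rm=render([R[0][1],R[0][2],np.radians(R[0][3])],K,T,box)
cs,_=cv2.findContours(rm,cv2.RETR_LIST,cv2.CHAIN_APPROX_NONE); cv2.drawContours(z,cs,-1,(0,255,0),1)
cs,_=cv2.findContours(cv2.resize(m,None,fx=4,fy=4,interpolation=cv2.INTER_NEAREST),cv2.RETR_LIST,cv2.CHAIN_APPROX_NONE); cv2.drawContours(z,cs,-1,(255,0,0),1)
cv2.imwrite("pics/b1f.png",z)
E
```

```text
395
[(np.float64(0.010813637636601925), np.float64(0.5727), np.float64(0.1853), np.float64(84.1)), (np.float64(0.010831190273165703), np.float64(0.5727), np.float64(0.1853), np.float64(84.0)), (np.float64(0.01090401504188776), np.float64(0.5727), np.float64(0.1852), np.float64(84.7)), (np.float64(0.010905119590461254), np.float64(0.5728), np.float64(0.1853), np.float64(84.8))]
```

View pics/b1f.png

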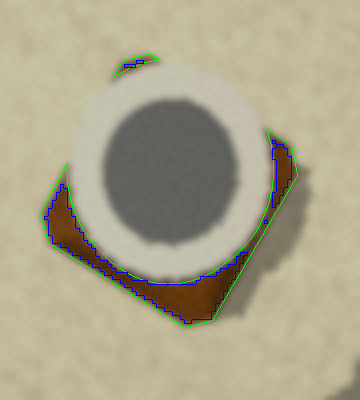

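Emit:
send_rows(plan=[[0.06, 2.0, 1.66, 0, 1], [0.06, 2.0, 1.66, 0, 1], [0.06, 2.0, 1.66, 0, 1], [0.06, 2.0, 1.66, 0, 1], [0.06, 2.0, 1.66, 0, 1], [0.06, 2.0, 1.66, 0, 1], [0, 0, 0, 0, 1]])

```text
clock: 5.9
tcp_pos: [0.5714, 0.1792, 0.1836]
orientation: [-1.386, 0.888, -0.885]
contact_force: [-0.7, -0.2, 0.6]
grip_width: 0.0855
```

```bash
python3 - <<'E'
from look import *
o,f=look("wrist","b2"); show(o)
K,T=f["camera_matrix"],f["cam_to_world"]
d=r.recognise("wrist","cap"); print(d[:2])
if d: print(fit([(np.array(d[0]["rect"]),K,T)],M["cap"],[.57,.185]))
print(proj(o["tcp_pos"],K,T))
E
```

```text
t 5.9 tcp [0.5714 0.1792 0.1836] xang -65.32 tilt [ 2.0e-04 -1.0e+00 -3.2e-03] F [-0.7 -0.2  0.6] M [-0.02 -0.02  0.  ] w 0.0855 q [-0.03  0.47 -0.5   1.77  0.27  0.97 -1.78]
[{'rect': [230.8, 180.2, 304.8, 260.6], 'p': 0.97}]
(array([0.57152299, 0.18412165]), array([-0.18465689,  0.03786429,  0.18435067, -0.02246149]))
[[274.40608598 272.03490965]]
```

View pics/b2.png

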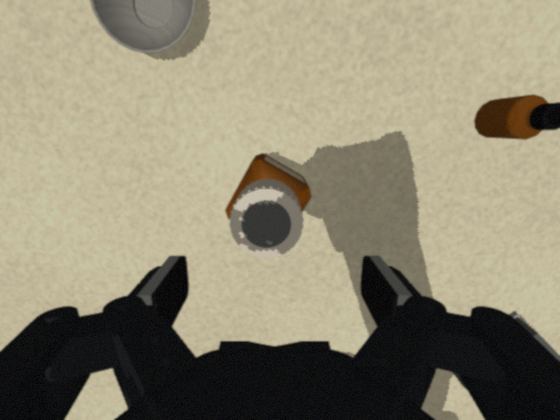

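```bash
python3 - <<'E'
import pickle
from bot import *
o,f=pickle.load(open("pics/b2.pkl","rb"))
box=(210,135,115,130)
a,b,w,h=box
m=amber(f["image"])[b:b+h,a:a+w]
m=((cv2.cvtColor(f["image"],cv2.COLOR_RGB2HSV)[...,1]>120)).astype(np.uint8)[b:b+h,a:a+w]
R=fitbot(f,box,(.5715,.184),mask=m); print(R[:4])
K,T=f["camera_matrix"],f["cam_to_world"]
z=cv2.resize(f["image"][b:b+h,a:a+w,::-1],None,fx=4,fy=4,interpolation=cv2.INTER_CUBIC)
rm=render([R[0][1],R[0][2],np.radians(R[0][3])],K,T,box)
cs,_=cv2.findContours(rm,cv2.RETR_LIST,cv2.CHAIN_APPROX_NONE); cv2.drawContours(z,cs,-1,(0,255,0),1)
cs,_=cv2.findContours(cv2.resize(m,None,fx=4,fy=4,interpolation=cv2.INTER_NEAREST),cv2.RETR_LIST,cv2.CHAIN_APPROX_NONE); cv2.drawContours(z,cs,-1,(255,0,0),1)
cv2.imwrite("pics/b2f.png",z)
E
```

```text
[(np.float64(0.01614145189523697), np.float64(0.5716), np.float64(0.1858), np.float64(85.3)), (np.float64(0.01615760289132595), np.float64(0.5715), np.float64(0.1859), np.float64(85.0)), (np.float64(0.016179142519831657), np.float64(0.5716), np.float64(0.1858), np.float64(85.3)), (np.float64(0.016191525384783745), np.float64(0.5717), np.float64(0.1858), np.float64(84.5))]
```

View pics/b2f.png

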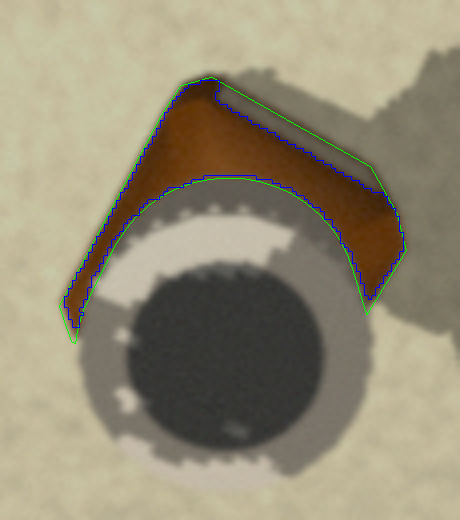

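```bash
python3 - <<'E'
from look import *
show(r.get_obs()); print(r.get_obs()["qvel"].round(3))
E
```

```text
t 6.0 tcp [0.5714 0.1799 0.1856] xang -65.28 tilt [ 5.e-04 -1.e+00 -6.e-04] F [-1.  -0.5  0.4] M [ 0.01 -0.03 -0.  ] w 0.0853 q [-0.02  0.46 -0.51  1.77  0.27  0.97 -1.78]
[-0.    -0.019 -0.009 -0.003  0.001 -0.    -0.003]
```

Emit:
send_rows(plan=[[-0.21, 0, 0.1, 0, 1], [-0.21, 0, 0.1, 0, 1], [0, 1.3, 0, 0, 1], [0, 1.5, 0, 0, 1], [0, 1.5, 0, 0, 1], [0, 1.5, 0, 0, 1], [0, 1.5, 0, 0, 1], [0, 0.7, 0, 0, 1], [0, 0, 0, 0, 1], [0, 0, 0, 0, 1]])

```text
clock: 7.25
tcp_pos: [0.572, 0.1861, 0.1058]
orientation: [-1.383, 0.884, -0.885]
contact_force: [-0.2, 0.8, 0.3]
grip_width: 0.0857
```

```bash
python3 - <<'E'
from look import *
o,f=look("wrist","b3"); show(o); print(r.tip_extent)
K,T=f["camera_matrix"],f["cam_to_world"]
d=r.recognise("wrist","cap"); print(d[:2])
if d: print(fit([(np.array(d[0]["rect"]),K,T)],M["cap"],[.57,.185]))
o,f=look("side","b3s")
cv2.imwrite("pics/b3sz.png",cv2.resize(f["image"][120:320,120:340,::-1],None,fx=3,fy=3,interpolation=cv2.INTER_CUBIC))
E
```

```text
t 7.25 tcp [0.572  0.1861 0.1058] xang -65.21 tilt [ 0.    -1.     0.001] F [-0.2  0.8  0.3] M [-0.02 -0.04  0.02] w 0.0857 q [-0.07  0.56 -0.47  1.83  0.33  0.83 -1.84]
0.014
[{'rect': [219.1, 212.5, 336.5, 340.3], 'p': 0.97}]
(array([0.57219194, 0.18462872]), array([-0.6081892 , -1.23514023,  0.6069766 ,  1.33979711]))
```

View pics/b3.png

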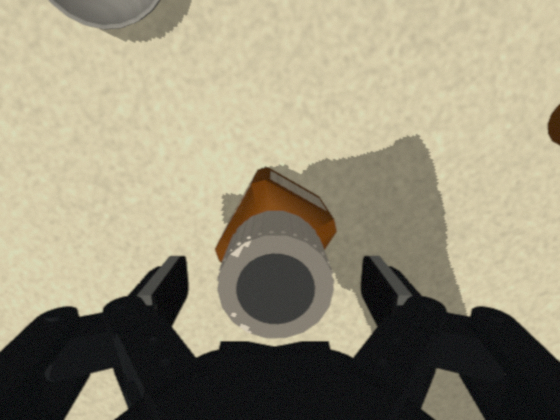

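View pics/b3sz.png

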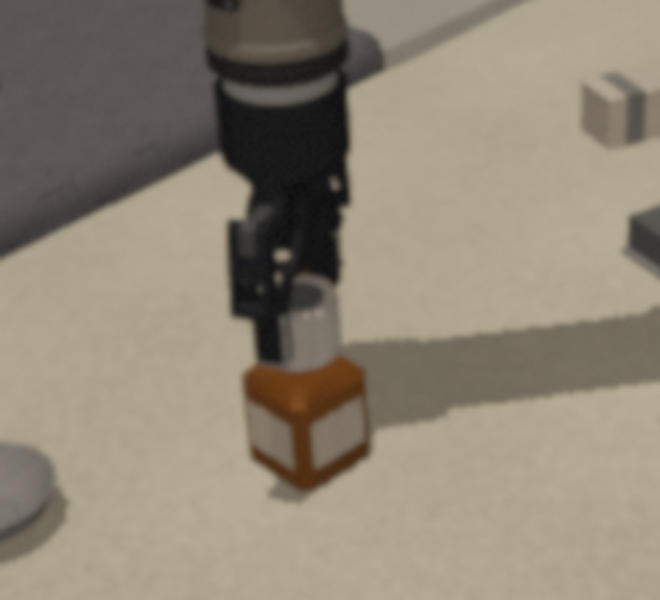

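```bash
python3 - <<'E'
import pickle
from h import *
o,f=pickle.load(open("pics/b3s.pkl","rb")); K,T=f["camera_matrix"],f["cam_to_world"]
R=Ro.from_rotvec(o["orientation"]).as_matrix()
for s in(-1,1):
  for z in(.09,.10,.11):
    print(s,z,(proj(o["tcp_pos"]+R[:,0]*s*.047+[0,0,z-o["tcp_pos"][2]],K,T)[0]-120)*3)
E
```

```text
-1 0.09 [276.75709387 384.50705701]
-1 0.1 [275.37800896 370.5325768 ]
-1 0.11 [273.98360751 356.4028916 ]
1 0.09 [327.22522387 301.36275558]
1 0.1 [326.21415406 288.10053178]
1 0.11 [325.192771   274.70302877]
```

Emit:
send_rows(plan=[[0.1, 0.4, 0, 0, 1], [0, 0, 0, 0, 0.6], [0, 0, 0, 0, 0.5], [0, 0, 0, 0, 0.4], [0, 0, 0, 0, 0], [0, 0, 0, 0, 0], [0, 0, 0, 0, 0], [0, 0, 0, 0, 0]], force=70)

```text
clock: 8.4
tcp_pos: [0.572, 0.1852, 0.1014]
orientation: [-1.383, 0.885, -0.885]
contact_force: [-2.3, 1.3, 4.3]
grip_width: 0.0487
```

```bash
python3 - <<'E'
from look import *
show(r.get_obs())
o,f=look("side","b4s"); show(r.get_obs())
cv2.imwrite("pics/b4sz.png",cv2.resize(f["image"][120:320,120:340,::-1],None,fx=3,fy=3,interpolation=cv2.INTER_CUBIC))
E
```

```text
t 8.4 tcp [0.572  0.1852 0.1014] xang -65.2 tilt [-2.e-04 -1.e+00  4.e-04] F [-2.3  1.3  4.3] M [ 0.24  0.33 -0.04] w 0.0487 q [-0.07  0.57 -0.47  1.83  0.34  0.82 -1.84]
t 8.45 tcp [0.5721 0.1852 0.1014] xang -65.2 tilt [-2.e-04 -1.e+00  4.e-04] F [-2.4  1.2  2.9] M [ 0.33  0.32 -0.04] w 0.0487 q [-0.07  0.57 -0.47  1.83  0.34  0.82 -1.84]
```

View pics/b4sz.png

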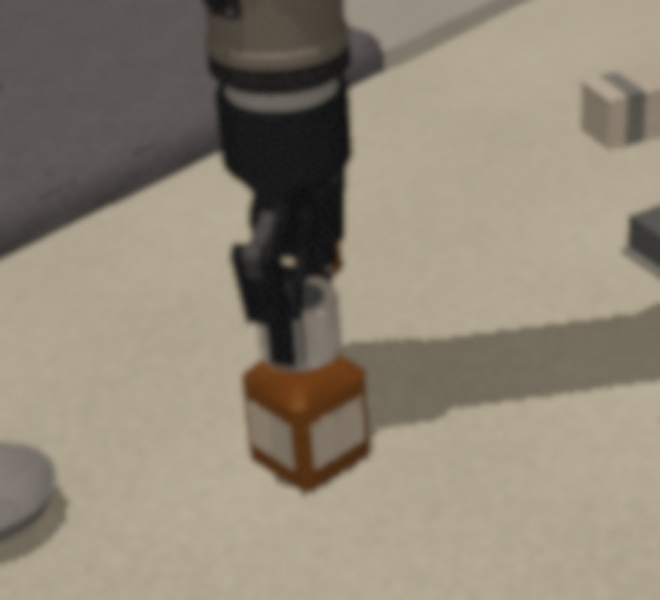

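Emit:
send_rows(plan=[[0, -0.5, 0, 0, 0], [0, -1.0, 0, 0, 0], [0, -1.5, 0, 0, 0], [0, -1.8, 0, 0, 0], [0, -1.8, 0, 0, 0], [0, -1.5, 0, 0, 0], [0.6, -0.9, -0.46, 0, 0], [1.2, 0, -0.92, 0, 0], [1.8, 0, -1.38, 0, 0], [2.4, 0, -1.84, 0, 0], [2.8, 0, -2.14, 0, 0], [2.8, 0, -2.14, 0, 0]])

```text
clock: 9.95
tcp_pos: [0.5386, 0.0393, 0.1905]
orientation: [-1.385, 0.887, -0.885]
contact_force: [-0.3, -0.4, -4.1]
grip_width: 0.0488
```

Emit:
send_rows(plan=[[2.8, 0, -2.14, 0, 0], [2.8, 0, -2.14, 0, 0], [2.8, 0, -2.14, 0, 0], [2.8, 0, -2.14, 0, 0], [2.8, 0, -2.14, 0, 0], [2.1, 0, -1.61, 0, 0], [1.5, 0, -1.15, 0, 0], [0.8, 0, -0.6, 0, 0], [0, 0, 0, 4, 0], [0, 0, 0, 5, 0], [0, 0, 0, 4.5, 0], [0, 0, 0, 0, 0]])

```text
clock: 11.45
tcp_pos: [0.489, -0.1836, 0.191]
orientation: [-1.297, 1.063, -1.062]
contact_force: [-0.3, 0.2, -3.9]
grip_width: 0.0491
```

```bash
python3 - <<'E'
from look import *
show(r.get_obs())
for c in("side","scene","wrist"):
    o,f=look(c,"c1"+c)
    print(c,r.recognise(c,"bottle")[:1],r.recognise(c,"dock")[:1])
show(r.get_obs())
a=cv2.imread("pics/c1side.png")[90:250,290:440]; b=cv2.imread("pics/c1scene.png")[140:240,160:253]
cv2.imwrite("pics/c1z.png",np.hstack([cv2.resize(a,(400,426),interpolation=2),cv2.resize(b,(396,426),interpolation=2)]))
E
```

```text
t 11.45 tcp [ 0.489  -0.1836  0.191 ] xang -78.65 tilt [-3.e-04 -1.e+00 -7.e-04] F [-0.3  0.2 -3.9] M [0.05 0.03 0.02] w 0.0491 q [ 0.55  0.32 -0.37  1.95  0.14  0.9  -1.27]
side [{'rect': [341.6, 145.7, 378.8, 181.1], 'p': 0.59}] [{'rect': [328.2, 181.1, 392.7, 228.0], 'p': 0.73}]
scene [{'rect': [192.1, 171.7, 221.1, 201.9], 'p': 0.82}] [{'rect': [187.6, 193.8, 235.1, 226.4], 'p': 0.74}]
wrist [{'rect': [217.0, 166.8, 338.3, 247.4], 'p': 0.74}] [{'rect': [211.5, 123.5, 348.8, 225.1], 'p': 0.7}]
t 11.9 tcp [ 0.4895 -0.1836  0.1913] xang -78.69 tilt [ 0. -1.  0.] F [ 0.1  0.1 -5.2] M [-0.    0.05 -0.01] w 0.0486 q [ 0.55  0.32 -0.37  1.95  0.14  0.9  -1.27]
```

View pics/c1z.png

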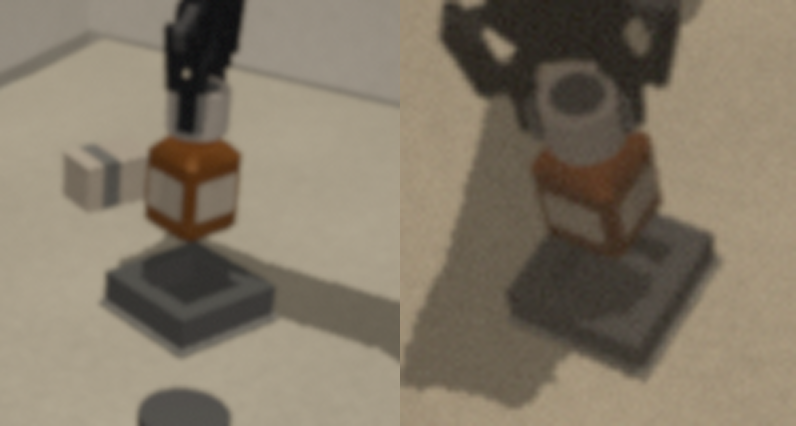

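View pics/c1wrist.png

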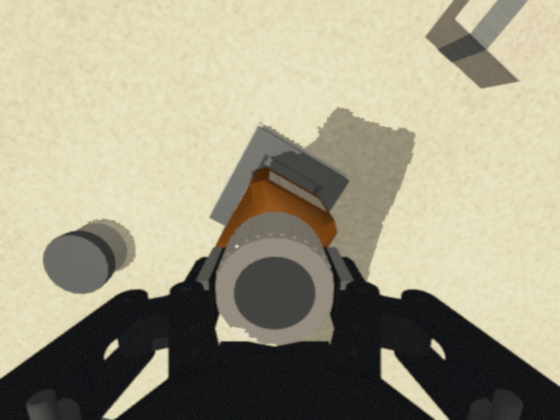

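```bash
python3 - <<'E'
import pickle
from bot import *
o,f=pickle.load(open("pics/c1wrist.pkl","rb")); K,T=f["camera_matrix"],f["cam_to_world"]
def rot(P,d,x,y,z=0):
    a=np.radians(d); return P@np.array([[np.cos(a),-np.sin(a),0],[np.sin(a),np.cos(a),0],[0,0,1]]).T+[x,y,z]
z=cv2.resize(f["image"][100:360,190:370,::-1],None,fx=3,fy=3,interpolation=cv2.INTER_CUBIC)
def dr(P,col):
    q=(proj(P,K,T)-[190,100]+.5)*3-.5; cv2.polylines(z,[np.round(q).astype(np.int32)],True,col,1)
dr(rot(sq(.104,.104,.035),71.1,.4891,-.186),(0,255,0)); dr(rot(sq(.063,.063,.035),71.1,.4891,-.186),(0,255,0)); 
bx=o["tcp_pos"][:2]+[0,-.0006]
for zz,w in((.066,.06),(.005,.06)): dr(rot(octa(w,.006,zz),71.1,*bx,.0895),(255,0,0))
dr(rot(ring(.0255,.123),0,*bx,.0895),(0,0,255))
cv2.imwrite("pics/c1chk.png",z)
E
```

```text
(no output)
```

View pics/c1chk.png

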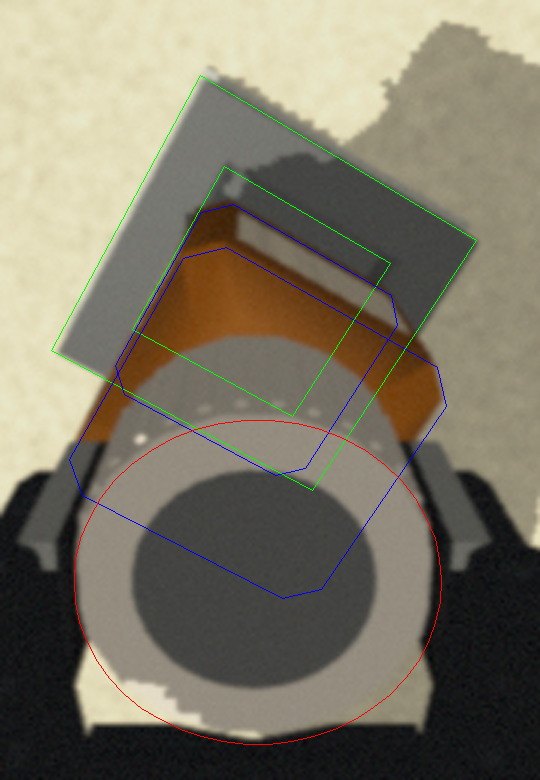

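```bash
python3 - <<'E'
import pickle
from bot import *
o,f=pickle.load(open("pics/c1wrist.pkl","rb")); K,T=f["camera_matrix"],f["cam_to_world"]
# only rows above 245 (fingers below)
box=(190,140,180,105); a,b,w,h=box
hsv=cv2.cvtColor(f["image"],cv2.COLOR_RGB2HSV); m=(hsv[...,1]>130).astype(np.uint8)[b:b+h,a:a+w]
# fill label: close
m=cv2.morphologyEx(m,cv2.MORPH_CLOSE,np.ones((3,3),np.uint8))
poly=np.array([(269,170),(321,200),(319,212),(267,182)])-[a,b]; cv2.fillConvexPoly(m,poly.astype(np.int32),1)
R=fitbot(f,box,(.4895,-.184),zo=.0895,mask=m); print(R[:4])
z=cv2.resize(f["image"][b:b+h,a:a+w,::-1],None,fx=4,fy=4,interpolation=cv2.INTER_CUBIC)
rm=render([R[0][1],R[0][2],np.radians(R[0][3])],K,T,box,zo=.0895)
for mm,c in((rm,(0,255,0)),(cv2.resize(m,None,fx=4,fy=4,interpolation=0),(255,0,0))):
    cs,_=cv2.findContours(mm,cv2.RETR_LIST,cv2.CHAIN_APPROX_NONE); cv2.drawContours(z,cs,-1,c,1)
cv2.imwrite("pics/c1fit.png",z)
E
```

```text
[(np.float64(0.0058077252469956875), np.float64(0.49), np.float64(-0.1835), np.float64(72.7)), (np.float64(0.005811065435409546), np.float64(0.49), np.float64(-0.1835), np.float64(72.5)), (np.float64(0.005814164876937866), np.float64(0.49), np.float64(-0.1835), np.float64(72.5)), (np.float64(0.005832484923303127), np.float64(0.49), np.float64(-0.1836), np.float64(72.0))]
```

View pics/c1fit.png

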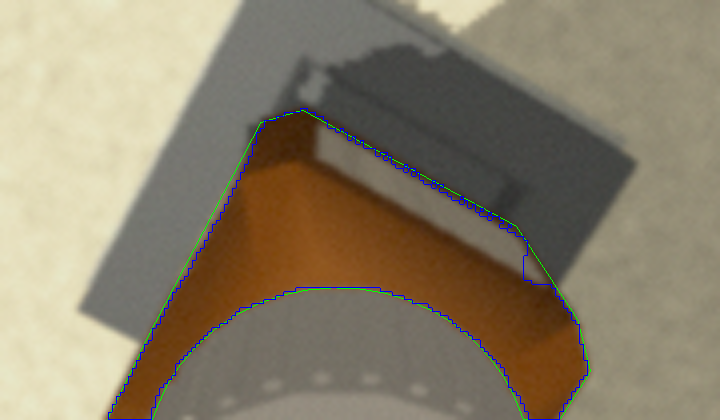

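Emit:
send_rows(plan=[[0.12, 0.6, -0.07, 0.7, 0], [0.11, 1.0, -0.07, 0.6, 0], [0, 1.2, 0, 0, 0], [0, 1.2, 0, 0, 0], [0, 0.8, 0, 0, 0], [0, 0.5, 0, 0, 0], [0, 0, 0, 0, 0], [0, 0, 0, 0, 0]])

```text
clock: 12.9
tcp_pos: [0.489, -0.1862, 0.1386]
orientation: [-1.286, 1.079, -1.08]
contact_force: [0.8, -0.1, -3.8]
grip_width: 0.0487
```

```bash
python3 - <<'E'
from look import *
show(r.get_obs())
E
```

```text
t 12.9 tcp [ 0.489  -0.1862  0.1386] xang -80.0 tilt [ 4.e-04 -1.e+00  7.e-04] F [ 0.8 -0.1 -3.8] M [-0.01 -0.    0.  ] w 0.0487 q [ 0.53  0.39 -0.35  2.    0.18  0.79 -1.32]
```

Emit:
send_rows(plan=[[0, 0.3, 0, 0, 0], [0, 0.3, 0, 0, 0], [0, 0.3, 0, 0, 0], [0, 0.3, 0, 0, 0], [0, 0, 0, 0, 0]])

```text
clock: 13.52
tcp_pos: [0.4883, -0.1864, 0.1259]
orientation: [-1.287, 1.08, -1.08]
contact_force: [-1.3, -1.4, -5.4]
grip_width: 0.049
```

```bash
python3 - <<'E'
from look import *
show(r.get_obs())
E
```

```text
t 13.53 tcp [ 0.4883 -0.1864  0.1259] xang -80.02 tilt [-1.e-04 -1.e+00 -7.e-04] F [-1.3 -1.4 -5.4] M [-0.44  0.06 -0.01] w 0.049 q [ 0.53  0.41 -0.34  2.    0.19  0.76 -1.33]
```

Emit:
send_rows(plan=[[0.03, 0.2, -0.05, 0, 0], [0, 0.3, 0, 0, 0], [0, 0.3, 0, 0, 0], [0, 0, 0, 0, 0]])

```text
clock: 14.02
tcp_pos: [0.488, -0.1865, 0.118]
orientation: [-1.287, 1.08, -1.079]
contact_force: [0.3, -1.1, -4.7]
grip_width: 0.0492
```

```bash
python3 - <<'E'
from look import *
show(r.get_obs())
E
```

```text
t 14.03 tcp [ 0.488  -0.1865  0.118 ] xang -80.0 tilt [-3.e-04 -1.e+00 -4.e-04] F [ 0.3 -1.1 -4.7] M [-0.37  0.05  0.05] w 0.0492 q [ 0.52  0.42 -0.34  2.01  0.2   0.75 -1.34]
```

Emit:
send_rows(plan=[[0.03, 0.2, 0, 0, 0], [0, 0.2, 0, 0, 0], [0, 0.2, 0, 0, 0], [0, 0.1, 0, 0, 0], [0, 0, 0, 0, 0], [0, 0, 0, 0, 0]])

```text
clock: 14.78
tcp_pos: [0.4884, -0.1868, 0.1116]
orientation: [-1.287, 1.079, -1.08]
contact_force: [-1.8, -0.9, 2.4]
grip_width: 0.0489
```

```bash
python3 - <<'E'
from look import *
show(r.get_obs())
E
```

```text
t 14.78 tcp [ 0.4884 -0.1868  0.1116] xang -80.0 tilt [ 2.e-04 -1.e+00  3.e-04] F [-1.8 -0.9  2.4] M [-0.04  0.41 -0.  ] w 0.0489 q [ 0.52  0.43 -0.34  2.01  0.21  0.73 -1.34]
```

Emit:
send_rows(plan=[[0, 0.2, 0, 0, 0], [0, 0.2, 0, 0, 0], [0, 0.15, 0, 0, 0], [0, 0, 0, 0, 0], [0, 0, 0, 0, 0]])

```text
clock: 15.4
tcp_pos: [0.4885, -0.1869, 0.1062]
orientation: [-1.287, 1.079, -1.08]
contact_force: [-4.4, -0.1, 7.2]
grip_width: 0.0488
```

```bash
python3 - <<'E'
from look import *
show(r.get_obs())
o,f=look("side","p1"); K,T=f["camera_matrix"],f["cam_to_world"]
cv2.imwrite("pics/p1z.png",cv2.resize(f["image"][110:250,290:430,::-1],None,fx=4,fy=4,interpolation=cv2.INTER_CUBIC))
print(r.recognise("side","bottle")[:1],r.recognise("side","dock")[:1])
E
```

```text
t 15.4 tcp [ 0.4885 -0.1869  0.1062] xang -80.01 tilt [ 4.e-04 -1.e+00  5.e-04] F [-4.4 -0.1  7.2] M [ 0.04  0.6  -0.01] w 0.0488 q [ 0.52  0.44 -0.34  2.02  0.21  0.72 -1.34]
[{'rect': [340.8, 174.9, 379.9, 203.7], 'p': 0.95}] [{'rect': [330.1, 187.3, 395.8, 225.3], 'p': 0.64}]
```

View pics/p1z.png

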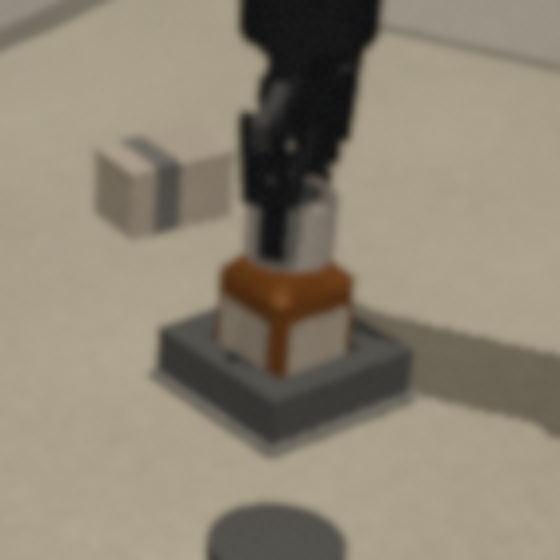

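Emit:
send_rows(plan=[[0, 0.12, -0.04, 0, 0], [0, 0, 0, -3, 0], [0, 0, 0, -4, 0], [0, 0, 0, -4, 0], [0, 0, 0, -4, 0], [0, 0, 0, 0, 0]])

```text
clock: 16.3
tcp_pos: [0.4892, -0.1871, 0.1055]
orientation: [-1.384, 0.879, -0.884]
contact_force: [-0.7, 0.5, 7.9]
grip_width: 0.0489
```

```bash
python3 - <<'E'
from look import *
show(r.get_obs())
E
```

```text
t 16.3 tcp [ 0.4892 -0.1871  0.1055] xang -64.96 tilt [ 0.0017 -1.      0.0024] F [-0.7  0.5  7.9] M [-0.07  0.26 -0.01] w 0.0489 q [ 0.57  0.44 -0.4   2.01  0.25  0.73 -1.12]
```

Emit:
send_rows(plan=[[0, 0.03, 0, -5, 0], [0, 0, 0, -6, 0], [0, 0, 0, -6, 0], [0, 0, 0, -6, 0], [0, 0, 0, -6, 0], [0, 0, 0, -6, 0], [0, 0, 0, -6, 0], [0, 0, 0, -4, 0], [0, 0, 0, 0, 0]])

```text
clock: 17.42
tcp_pos: [0.4897, -0.1872, 0.1054]
orientation: [-1.553, 0.27, -0.276]
contact_force: [0.2, -1.7, 7.5]
grip_width: 0.0491
```

```bash
python3 - <<'E'
from look import *
show(r.get_obs())
for c in("wrist","side"): look(c,"t1"+c)
a=cv2.imread("pics/t1wrist.png")[80:360,140:420]; b=cv2.imread("pics/t1side.png")[110:250,290:430]
cv2.imwrite("pics/t1z.png",np.hstack([cv2.resize(a,(400,400),interpolation=2),cv2.resize(b,(400,400),interpolation=2)]))
E
```

```text
t 17.43 tcp [ 0.4897 -0.1872  0.1054] xang -19.97 tilt [ 3.8e-03 -1.0e+00  8.0e-04] F [ 0.2 -1.7  7.5] M [-0.17  0.09  0.03] w 0.0491 q [ 0.71  0.48 -0.58  2.    0.38  0.76 -0.44]
```

View pics/t1z.png

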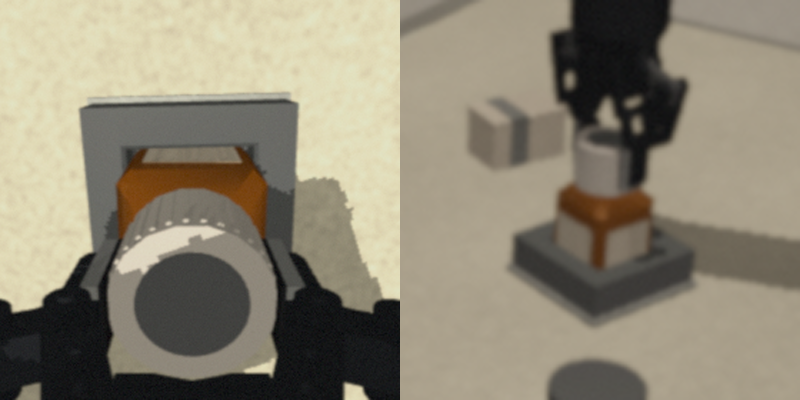

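Emit:
send_rows(plan=[[0, 0, 0, -4, 0], [0, 0, 0, -4, 0], [0, 0, 0, 0, 0], [0, -0.3, 0, 0, 0], [0, -0.3, 0, 0, 0], [0, -0.3, 0, 0, 0], [0, -0.2, 0, 0, 0], [0, 0, 0, 0, 0]])

```text
clock: 18.52
tcp_pos: [0.488, -0.1868, 0.1153]
orientation: [-1.564, 0.164, -0.165]
contact_force: [2.0, -0.1, 0.7]
grip_width: 0.0488
```

```bash
python3 - <<'E'
from look import *
show(r.get_obs())
look("side","l1"); show(r.get_obs())
b=cv2.imread("pics/l1.png")[110:250,290:430]
cv2.imwrite("pics/l1z.png",cv2.resize(b,(560,560),interpolation=2))
E
```

```text
t 18.52 tcp [ 0.488  -0.1868  0.1153] xang -12.0 tilt [ 3.e-04 -1.e+00  2.e-04] F [ 2.  -0.1  0.7] M [ 0.03 -0.31 -0.01] w 0.0488 q [ 0.75  0.47 -0.62  2.    0.38  0.79 -0.31]
t 18.57 tcp [ 0.4879 -0.1868  0.1152] xang -12.0 tilt [ 2.e-04 -1.e+00  2.e-04] F [ 2.1 -0.6  1.8] M [-0.   -0.41 -0.02] w 0.0488 q [ 0.75  0.47 -0.62  2.    0.38  0.79 -0.31]
```

View pics/l1z.png

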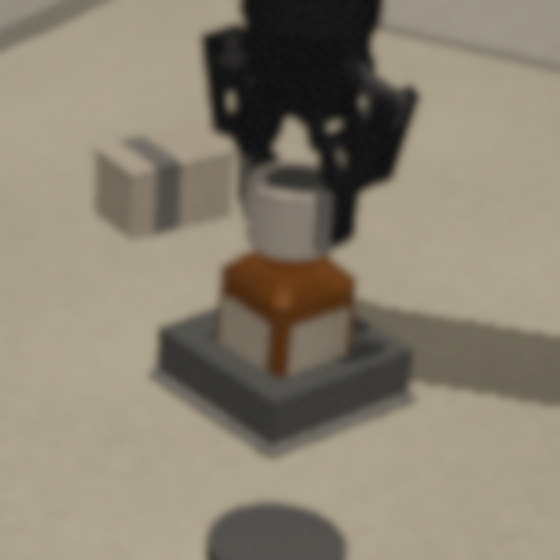

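Emit:
send_rows(plan=[[0.04, -0.3, 0, 0, 0], [0, -0.5, 0, 0, 0], [0, -0.5, 0, 0, 0], [0, -0.6, 0, 0, 0], [0, -0.6, 0, 0, 0], [0, -1.0, 0, 0, 0], [0, -1.3, 0, 0, 0], [0, -1.5, 0, 0, 0], [0, -1.5, 0, 0, 0], [0, -1.2, 0, 0, 0], [0, -0.6, 0, 0, 0], [0, -0.22, 0, 0, 0]])

```text
clock: 20.08
tcp_pos: [0.4882, -0.1871, 0.2138]
orientation: [-1.565, 0.164, -0.165]
contact_force: [0.6, 0.0, -0.9]
grip_width: 0.0488
```

Emit:
send_rows(plan=[[0, 0, 0, 0, 0], [0, 0, 0, 0, 0], [0, 0, 0, 0, 0], [0, 0, 0, 0, 0]])

```text
clock: 20.58
tcp_pos: [0.4882, -0.1869, 0.2133]
orientation: [-1.564, 0.165, -0.164]
contact_force: [0.2, -0.1, 0.2]
grip_width: 0.0489
```

```bash
python3 - <<'E'
from look import *
show(r.get_obs())
F={}
for c in("side","scene","wrist"):
    o,f=look(c,"e1"+c); F[c]=f
v=[]
for t in ["cap","dock","dropper","jar","dish","carton","bottle"]:
    for c in("scene","side"):
        d=r.recognise(c,t); print(t,c,[(round(x["p"],2),np.round(x["rect"]).tolist()) for x in d[:1]])
show(r.get_obs()); print(r.get_obs()["qvel"].round(4))
a=cv2.imread("pics/e1side.png")[80:250,290:430]; b=cv2.imread("pics/e1scene.png")[130:240,160:251]
cv2.imwrite("pics/e1z.png",np.hstack([cv2.resize(a,(400,486),interpolation=2),cv2.resize(b,(400,486),interpolation=2)]))
E
```

```text
t 20.57 tcp [ 0.4882 -0.1869  0.2133] xang -12.0 tilt [-3.e-04 -1.e+00  1.e-04] F [ 0.2 -0.1  0.2] M [-0.01  0.02 -0.04] w 0.0489 q [ 0.82  0.34 -0.69  1.91  0.26  0.98 -0.2 ]
cap scene [(0.7, [191.0, 150.0, 210.0, 172.0])]
cap side [(0.56, [356.0, 107.0, 376.0, 136.0])]
dock scene [(0.59, [187.0, 193.0, 233.0, 228.0])]
dock side [(0.69, [328.0, 188.0, 392.0, 228.0])]
dropper scene [(0.83, [259.0, 280.0, 271.0, 298.0])]
dropper side [(0.96, [215.0, 177.0, 235.0, 212.0])]
jar scene [(0.98, [266.0, 166.0, 289.0, 195.0])]
jar side []
dish scene [(0.94, [381.0, 267.0, 415.0, 302.0])]
dish side [(0.84, [88.0, 266.0, 136.0, 307.0])]
carton scene [(0.74, [120.0, 238.0, 157.0, 272.0])]
carton side [(0.9, [316.0, 144.0, 348.0, 170.0])]
bottle scene [(0.71, [197.0, 179.0, 220.0, 213.0])]
bottle side [(0.89, [341.0, 161.0, 378.0, 206.0])]
t 21.43 tcp [ 0.4882 -0.187   0.2135] xang -12.0 tilt [ 0. -1.  0.] F [-0.   0.  -1.1] M [ 0.04 -0.01 -0.01] w 0.0489 q [ 0.82  0.34 -0.69  1.91  0.26  0.98 -0.2 ]
[-0.0004  0.0018  0.0012  0.0006 -0.0015  0.      0.0007]
```

View pics/e1z.png

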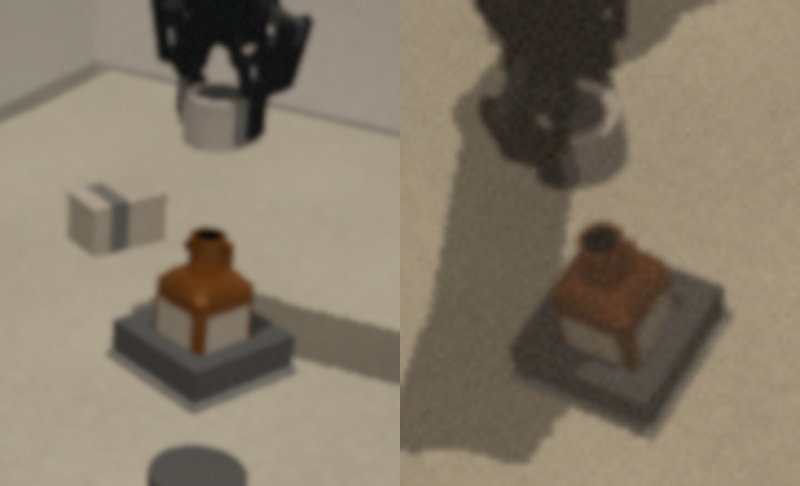

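View pics/e1wrist.png

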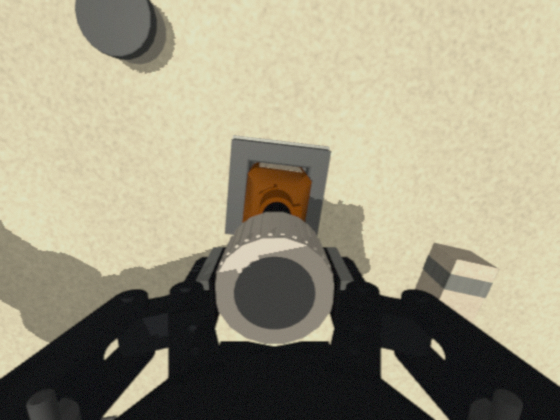

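```bash
python3 - <<'E'
import pickle
from h import *
o,f=pickle.load(open("pics/e1side.pkl","rb")); K,T=f["camera_matrix"],f["cam_to_world"]
for z in(.113,.118,.123): print("side rim",z,proj([.489,-.1865,z],K,T))
c=o["tcp_pos"][:2]
for rc,z in(((356,107,376,136),.198),): 
  for dz in(0,.005,.01):
    q=proj(ring(.0255,z+dz-0,64)+[*c,0],K,T); print("cap under bottom row",z+dz,q.max(0),q.min(0))
i=f["image"][95:215,320:400,::-1]; cv2.imwrite("pics/e1zz.png",cv2.resize(i,None,fx=5,fy=5,interpolation=2))
o,f=pickle.load(open("pics/e1scene.pkl","rb")); K,T=f["camera_matrix"],f["cam_to_world"]
for z in(.113,.118,.123): print("scene rim",z,proj([.489,-.1865,z],K,T))
E
```

```text
side rim 0.113 [[363.52904662 163.38825993]]
side rim 0.118 [[363.67753729 161.36228718]]
side rim 0.123 [[363.82667755 159.32745161]]
cap under bottom row 0.198 [378.62917768 132.26936408] [354.61986819 123.35928974]
cap under bottom row 0.203 [378.81835171 130.04964971] [354.75366883 121.20765917]
cap under bottom row 0.20800000000000002 [379.00838863 127.81964012] [354.88807641 119.04644515]
scene rim 0.113 [[205.93892689 184.90931908]]
scene rim 0.118 [[205.69152044 183.79614927]]
scene rim 0.123 [[205.44223154 182.67450965]]
```

View pics/e1zz.png

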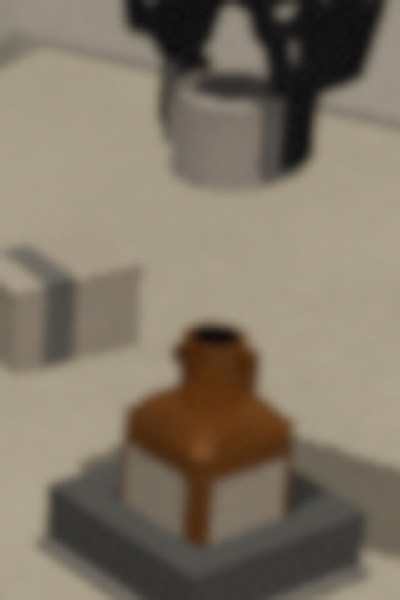

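```bash
python3 - <<'E'
from bench import r
print(r.hand_in()); print(r.get_obs()["clock"])
E
```

```text
the job is handed in; nothing more can be done
None
the job is handed in; nothing more can be done
```

I stood the bottle in the well, pressed and twisted off its cap, and handed in at about 21.4 s with the cap still in the gripper. No verdict was reported.

- **Seating:** I carried the bottle by its cap, turned it about 15° to match the dock, and lowered it. It touched the floor at the expected height: TCP z was 0.1116 against 0.1114 predicted. Sideways force stayed under 2 N on the way in.
- **Cap:** I pressed it down about 6 mm, with about 8 N on the wrist, and turned it 68° counter-clockwise. The cap then lifted straight off with only about 2 N sideways and left the bottle standing.
- **Last checks:** In the side camera the bottle's rim sits at about 0.1175 m; fully home is 0.118. The cap's underside is at about 0.198 m, which puts it about 8 cm above the mouth. The cap is upright and the joints are nearly still.
- **Bystanders:** The dropper, jar, dish and carton were found where they started, within detection noise. The side camera's network missed the jar in the last check; it shows in that picture, and the scene camera found it in place.
- **Not measured:** I did not check for cap slip in the fingers during the twist. The turning moment stayed near zero and the cap came free, so any slip was small.

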